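# Flip the date container's leaf over to the other half

### The arm

A 7-joint arm with a two-finger parallel gripper is mounted at the origin on the work surface. World frame = base frame: x ahead of the robot, y to its left, z up, the work surface at z = 0. Lengths are in m, angles in rad, forces in N, time in s.
With the tool pointing down it reaches from about 0.4 to 0.85 m from the base axis. Payload 10.4 kg.
Tool frame: the origin (TCP) lies at the very end of the fingers, on their centre line; the grasp point (between the pads) lies 19 mm behind it; z points along the fingers, y is the direction in which the jaws open and shut (so a half turn about z gives the same grasp; the last joint's range is limited). The gripper opens to 87 mm and grips with 3 to 60 N. Pads are 19 mm wide; open, the fingers measure 117 mm over their backs; the gripper's body (75 mm by 190 mm) begins 51 mm behind the grasp point.
Start: joints at [-1.338, 0.332, -0.065, 1.46, 0.022, 1.35, -0.088], TCP at [0.158, 0.605, 0.223] pointing down, gripper open.
Joint ranges: [-2.6, 2.6], [-0.5, 2.12], [-1.47, 1.34], [0.16, 2.42], [-1.27, 4.41], [0.06, 2.06], [-2.6, 2.6]. Speed limits (rad/s): [2.22, 2.22, 2.79, 2.79, 3.14, 3.14, 3.14].

### API

Orientations are given as a unit quaternion [x, y, z, w].
In Python, from bench import r, eyes, job gives the robot as it stands. The module is installed in compiled form; this text tells all that it offers.
- The arm moves only by the tool play_rows, never from a script. Its argument "motion" is a list of rows, each a list of 7 numbers: the shift along the tool's x, y, z as a fraction of full scale, then the turn, a rotation vector about the tool's x, y, z as a fraction of full scale, then the opening in per cent of the stroke, from 0 (shut) to 100 (fully open). A call has 1 to 5 rows; each row is the pose to reach, as a shift and turn from the pose commanded when the call began, along the tool's axes at that moment; what a row does not reach only later rows make up. Full scale, the value 1, is 0.2 m for a shift and 90 degrees for a turn. A row lasts 1/8 s, in which the tool goes at most 62.5 mm and 10.7 degrees, less where a joint would pass 70% of its speed; a pose out of reach is approached as far as the arm can. A call with a number of a shift or a turn outside -1 to 1 is refused whole. A call with a gripper value outside its range is refused whole. The fingers move at their own pace and stop on an object; "squeeze" is the grip in N (left out, the last holds). Time passes only in rows, so rows that repeat a pose let the fingers close. It gives the time, the measured TCP pose, the force and the opening at its end, in the units of the state.
- r.read_state(): the state, without advancing time (a new reading comes with each control period).
- eyes.camera(name): name is "scene" or "top"; returns a dict with "image" (420x560x3 uint8, red, green, blue), "mtx" (3x3 intrinsics, pixels), "dist" ([k1, k2, p1, p2, k3] as OpenCV has them; the pictures are not rectified), "R" (3x3) and "t" (3): a world point X has camera coordinates R X + t. Camera axes: x right, y down, z forward; pixel columns grow to the right and rows downward; lengths in m; the calibration is good to about 2 mm. A picture is of the moment at which its call begins. There is no depth.
- job.close_job(): hands the job in, once; it reports no verdict.
Trained networks look in a picture, given as the dict that the camera call returned (one of the last four; its "shot" number tells which), for a name from the list of things; names that differ only in an ending like _2 or _b are one class to them, and where a whole thing is asked for, a point or a joint stands for the part that bears it (a point fixed in the world has none). Each returns a list of dicts, best first, with "p" (0 to 1); they miss things now and then, are a little off and sometimes report something else, mostly with a low value. They report only what shows in the picture. A call takes as long as a camera call.
- eyes.regions_of(picture, label): "region" (420x560 bool, what is visible of it) and "xy" ([column, row] in pixels, amid what is visible of it).
- eyes.landmark_of(picture, label): "xy" ([column, row] in pixels: a listed point, or the origin of a listed thing).
The state is a dict: "time": time; "joint_positions": joint angles; "joint_vel": joint speeds; "joint_torque": joint torques, N m; "ee_pos": TCP position; "eef_rot": TCP orientation; "ft_force": force on the tool from outside, world axes, zero at the start; "torque": the same for the moment, N m; "width": finger opening in m.
Only numpy, scipy, OpenCV 4.12 (cv2) and the standard library are available. Lean on these libraries where they do the work, as an engineer would, in place of code of your own. Each camera call takes 0.05 s, during which the arm holds its last target. There are 200 camera calls.

### The job

Flip the white leaf of the grey date container over its spine with a fingertip, so that the half it covers now stands open and the leaf lies flat over the other half; then leave it and move clear. Push it over gently: do not pinch the leaf, do not fling or slam it, do not lift, tip or shove the container, and leave the shakers, the tin and the dish as they stand.

Things in the scene. Friction and masses are not known exactly. Their poses are not given: they have to be found in the camera images.
- date_box: Loose grey plastic container, 140 (x) by 120 (y) by 70 mm high, 0.8 kg, standing on the shelf, open on top, split by a middle wall into two halves full of dates. Origin: centre of its underside. Its x axis points from the half that the leaf covers at first (the first half, on the robot's right, -y, side) to the other half; its y axis runs along the spine; z is up.
- spine (a point): Middle of the leaf's hinge axis, over the middle wall, 72 mm above the container's underside; axes as the container's. The leaf turns about the y axis through this point.
- lip (a point): Middle of the leaf's free edge, 96 mm from the spine axis, half-way through its thickness. The leaf is a flat rigid plate 4 mm thick, 108 mm wide along the spine, 0.07 kg; white, its outer 26 mm (the lip) orange; the lip stands out 26 mm past the container's wall with free space under it, on either side. The axes turn with the leaf: x points from the free edge to the spine, y along the spine.
- leaf (a joint): Angle of the leaf in rad: 0 = lying flat over the first half, pi/2 = upright, pi = lying flat over the other half (its stop). It starts flat or slightly ajar (up to 0.25). The hinge is stiff (about 0.06 N m of friction), so the leaf stays at any angle where it is left; about 1 N at the lip turns it.
- shaker_a: Clear acrylic shaker with red spice and a steel cap, 45 mm across, 95 mm high, loose; origin at the centre of its underside, z up. Leave alone.
- shaker_b: The same with yellow spice. Leave alone.
- tin: Round copper-tone aluminium tin, 71 mm across, 72 mm high, loose; origin at the centre of its underside, z up. Leave alone.
- dish: White porcelain dish, 104 mm across, 30 mm high, with a steel clip on its rim, loose; origin at the centre of its underside, z up. Leave alone.

How it is judged:
On the way:
1. the leaf passes upright (value of joint leaf above 1.6 rad).
At the end, for the whole second after the job is handed in: The leaf lies at rest flat over the other half (within 0.1 rad of its stop); the container stands flat and at rest within 40 mm of where it was; shakers, tin and dish stand upright within 30 mm of where they were (value of joint leaf above 3.04 rad and velocity of joint leaf between -0.05 and 0.05 rad/s and distance of date_box from where it was at the start of the episode below 0.04 m and angle between date_box's own z axis and vertical below 0.05 rad and linear speed of date_box below 0.02 m/s and distance of each of shaker_a, shaker_b, tin, dish from where it was at the start of the episode below 0.03 m and angle between each of shaker_a, shaker_b, tin, dish's own z axis and vertical below 0.1 rad); the robot touches nothing.
It fails at once if a shaker, the tin or the dish is knocked, shoved or lifted (moved more than 30 mm, or tipped more than 0.5 rad) (distance of any of shaker_a, shaker_b, tin, dish from where it was at the start of the episode above 0.03 m or angle between any of shaker_a, shaker_b, tin, dish's own z axis and vertical above 0.5 rad).
It fails at once if the date container is lifted or tipped (more than 12 mm or 0.15 rad) (height (world z) of date_box above 0.012 m or angle between date_box's own z axis and vertical above 0.15 rad).
It fails at once if the date container is shoved more than 40 mm (distance of date_box from where it was at the start of the episode above 0.04 m).
It fails at once if the leaf is pinched or pressed hard (more than 25 N between fingers and leaf) (contact force between the fingers and leaf above 25 N).
It fails at once if the leaf is flung or slammed (faster than 6 rad/s) (velocity of joint leaf above 6 rad/s).
It also fails if it takes over 48 s, if anything falls off the work surface, if the arm or the gripper's body presses on something with over 40 N, if the wrist force passes 120 N, or if a joint passes its speed limit or range.

## Working session

There is one attempt and no reset: what is moved stays moved. The work goes in short steps, Python scripts to look and compute and a tool call to move; the robot and the scene stay as the last step left them, time stands still between calls to the robot, and variables do not carry over. Pictures are saved under pics/ and viewed, about 8 in all and at most 12, crops included, and the job is handed in when it is done.

Besides the shell and the picture viewer there is one more tool, called by a JSON object that holds its "method" and its "body". play_rows: Moves the arm, as the interface text tells. Shift numbers are shares of 0.2 m and turn numbers shares of 90 degrees, none past 1 either way. Its arguments: {"type":"object","properties":{"motion":{"type":"array","items":{"type":"array","items":{"type":"number"}}},"squeeze":{"type":"number"}},"required":["motion"]}

```bash
mkdir -p pics; cat > h.py <<'E'
import numpy as np, cv2
from bench import r, eyes, job
def rays(c,xy):
    u=cv2.undistortPoints(np.array([[xy]],float),np.array(c["mtx"]),np.array(c["dist"]))[0,0]
    R=np.array(c["R"]);t=np.array(c["t"]); return -R.T@t, R.T@np.array([u[0],u[1],1.])
def at_z(c,xy,z):
    o,d=rays(c,xy); return o+d*(z-o[2])/d[2]
def tri(cs,xys):
    A=np.zeros((3,3));b=np.zeros(3)
    P=[rays(c,x) for c,x in zip(cs,xys)]
    for o,d in P:
        d=d/np.linalg.norm(d);M=np.eye(3)-np.outer(d,d);A+=M;b+=M@o
    X=np.linalg.solve(A,b)
    return X,[np.linalg.norm(np.cross(X-o,d/np.linalg.norm(d))) for o,d in P]
E
python3 - <<'E'
from h import *
s=r.read_state();print({k:np.round(v,3) for k,v in s.items()})
cs=[eyes.camera(n) for n in("scene","top")]
for c,n in zip(cs,("scene","top")):
    cv2.imwrite(f"pics/{n}0.png",c["image"][:,:,::-1]); print(n,"cam at",np.round(rays(c,(280,210))[0],3))
for l in("date_box","spine","lip","shaker_a","shaker_b","tin","dish"):
    L=[eyes.landmark_of(c,l) for c in cs]
    for c,q in zip(cs,L): print(l,[(np.round(k["xy"],1),round(k["p"],2)) for k in q[:3]])
    if all(L):
        X,e=tri(cs,[q[0]["xy"] for q in L]);print("  tri",np.round(X,3),np.round(e,4))
E
```

```text
{'time': np.float64(0.0), 'joint_positions': array([-1.338,  0.333, -0.065,  1.461,  0.022,  1.35 , -0.088]), 'joint_vel': array([ 0.   , -0.001, -0.   ,  0.001, -0.001,  0.   , -0.001]), 'joint_torque': array([-0.0000e+00, -6.2327e+01,  2.4000e-02, -3.8991e+01, -6.1000e-02,
        4.0000e-02,  0.0000e+00]), 'ee_pos': array([0.158, 0.604, 0.222]), 'eef_rot': array([ 0.128,  0.992, -0.001, -0.   ]), 'ft_force': array([ 0.655, -1.98 , -0.169]), 'torque': array([-0.014,  0.   ,  0.026]), 'width': np.float64(0.087)}
scene cam at [0.886 0.556 0.726]
top cam at [0.375 0.095 0.964]
date_box [(array([199.9, 178.7]), 0.85)]
date_box [(array([387., 191.]), 0.55), (array([397.9, 186. ]), 0.3)]
  tri [ 0.58  -0.088  0.008] [0.0002 0.0002]
spine [(array([198.9, 151. ]), 0.92), (array([310.4, 170.4]), 0.51)]
spine [(array([396.7, 183.6]), 0.85)]
  tri [ 0.576 -0.09   0.075] [0.0028 0.0028]
lip [(array([147. , 171.5]), 0.86)]
lip [(array([401.6, 130.2]), 0.68)]
  tri [ 0.672 -0.102  0.072] [0.0019 0.0019]
shaker_a [(array([263.8, 217.1]), 0.77), (array([183.3, 251.5]), 0.69)]
shaker_a [(array([305.7, 217.9]), 0.8), (array([316. , 137.2]), 0.74)]
  tri [0.533 0.056 0.   ] [0.0047 0.0047]
shaker_b [(array([263.8, 217.1]), 0.77), (array([183.3, 251.5]), 0.69)]
shaker_b [(array([305.7, 217.9]), 0.8), (array([316. , 137.2]), 0.74)]
  tri [0.533 0.056 0.   ] [0.0047 0.0047]
tin [(array([306.5, 171.6]), 0.71), (array([199.3, 181.8]), 0.6)]
tin [(array([334.8, 285.9]), 0.77), (array([391.4, 190.8]), 0.46)]
  tri [ 0.408  0.008 -0.   ] [0.0018 0.0018]
dish [(array([285.3, 131.6]), 0.68)]
dish [(array([399.6, 308.1]), 0.95)]
  tri [ 0.37  -0.107 -0.001] [0.0016 0.0016]
```

View pics/scene0.png

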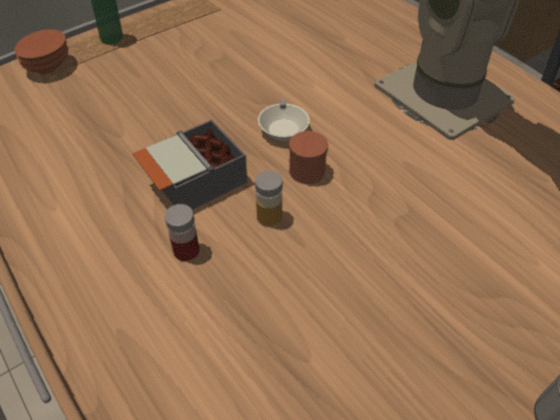

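View pics/top0.png

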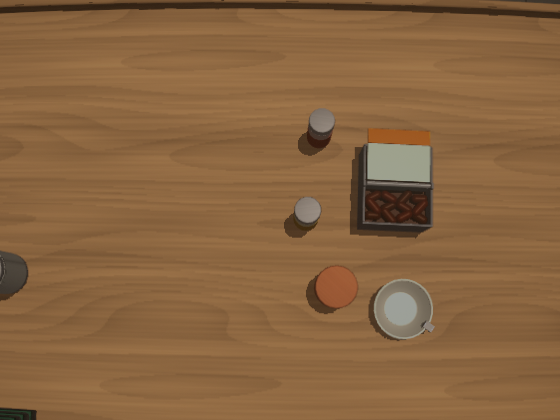

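The scene view shows the container at about (198,170) with the orange lip at (152,168). In the top view the lip is at (400,136) and the spine at (397,185). The leaf therefore hinges along world y and folds toward the robot (-x). Shaker_a, at top (320,130), blocks the left side of the lip, while the right side is free. I'll measure the lip corners next.

```bash
python3 - <<'E'
from h import *
cs=[eyes.camera(n) for n in("scene","top")]
C=[]
for c,roi in zip(cs,((slice(130,200),slice(125,190)),(slice(115,155),slice(355,445)))):
    hsv=cv2.cvtColor(np.ascontiguousarray(c["image"]),cv2.COLOR_RGB2HSV)
    m=np.zeros((420,560),np.uint8); w=(hsv[...,1]>200)&((hsv[...,0]<14)|(hsv[...,0]>170))&(hsv[...,2]>90); m[roi]=w[roi]
    n,l,st,_=cv2.connectedComponentsWithStats(m); k=1+st[1:,4].argmax()
    b=cv2.boxPoints(cv2.minAreaRect(np.argwhere(l==k)[:,::-1].astype(np.float32)))
    cnt=cv2.findContours((l==k).astype(np.uint8),0,1)[0][0]
    ap=cv2.approxPolyDP(cnt,3,True)[:,0]
    print(st[k],b.round(1).tolist(),"poly",ap.tolist())
    for p in ap: print("   z=.074",at_z(c,p.astype(float),.074).round(4))
s=[("shaker2",(183.3,251.5),(316,137.2))]
for n,a,b in s: print(n,tri(cs,[a,b])[0].round(3))
for z,p in ((.07,(359,229)),(.07,(431,231)),(.07,(433,145)),(.07,(364,145))): print("box corner",p,at_z(cs[1],p,z).round(3))
E
```

```text
Traceback (most recent call last):
ValueError: attempt to get argmax of an empty sequence
```

{"method": "play_rows", "body": {"motion": [[0, 0, -0.3, 0, 0, 0, 0], [0, 0, -0.6, 0, 0, 0, 0], [0, 0, -0.8, 0, 0, 0, 0], [0, 0, -0.8, 0, 0, 0, 0]], "squeeze": 10}}

```text
time: 1.4
ee_pos: [0.1583, 0.6056, 0.3863]
eef_rot: [0.128, 0.992, 0.003, 0.0]
ft_force: [0.2, 0.4, -0.9]
width: 0.055
```

```bash
python3 - <<'E'
from h import *
cs=[eyes.camera(n) for n in("scene","top")]
for c,roi,pt in zip(cs,((slice(130,200),slice(125,190)),(slice(115,155),slice(355,445))),((152,168),(400,136))):
    hsv=cv2.cvtColor(np.ascontiguousarray(c["image"]),cv2.COLOR_RGB2HSV)
    ref=hsv[pt[1],pt[0]].astype(int); print("ref",ref, "bg",hsv[120,400])
    m=np.zeros((420,560),np.uint8); w=(abs(hsv[...,0].astype(int)-ref[0])<5)&(hsv[...,1]>ref[1]-35); m[roi]=w[roi]
    n,l,st,_=cv2.connectedComponentsWithStats(m); k=1+st[1:,4].argmax()
    cnt=cv2.findContours((l==k).astype(np.uint8),0,1)[0][0]
    ap=cv2.approxPolyDP(cnt,3,True)[:,0]
    print(st[k])
    for p in ap: print("  ",p," z=.074",at_z(c,p.astype(float),.074).round(4))
print("shaker_red",tri(cs,[(183.3,251.5),(316,137.2)])[0].round(3))
for z,p in ((.07,(359,229)),(.07,(431,231)),(.07,(433,145)),(.07,(364,145))): print("box corner",p,at_z(cs[1],p,z).round(3))
E
```

```text
ref [  9 174 164] bg [ 14 115 167]
[133 148  40  43 652]
   [133 153]  z=.074 [ 0.6706 -0.1551  0.074 ]
   [159 190]  z=.074 [ 0.6762 -0.0474  0.074 ]
   [172 184]  z=.074 [ 0.6521 -0.0463  0.074 ]
   [144 148]  z=.074 [ 0.6487 -0.1547  0.074 ]
ref [ 13 199 158] bg [ 15 137 128]
[368 128  62  17 894]
   [368 129]  z=.074 [ 0.6744 -0.0448  0.074 ]
   [368 142]  z=.074 [ 0.651  -0.0443  0.074 ]
   [429 144]  z=.074 [ 0.6494 -0.15    0.074 ]
   [429 131]  z=.074 [ 0.6729 -0.151   0.074 ]
shaker_red [0.685 0.038 0.002]
box corner (359, 229) [ 0.501 -0.027  0.07 ]
box corner (431, 231) [ 0.499 -0.149  0.07 ]
box corner (433, 145) [ 0.649 -0.158  0.07 ]
box corner (364, 145) [ 0.647 -0.038  0.07 ]
```

```bash
cat >> h.py <<'E'
from scipy.spatial.transform import Rotation as Ro
def target(down=35,yaw=0):  # jaw along x, tool z = (0,cos,-sin)
    a=np.radians(down); z=np.array([0,np.cos(a),-np.sin(a)]); y=np.array([1.,0,0])
    return Ro.from_euler("z",yaw,degrees=True)*Ro.from_matrix(np.c_[np.cross(y,z),y,z])
def row(p,R,p0=None,R0=None):
    s=r.read_state(); p0=np.array(s["ee_pos"]) if p0 is None else p0; R0=Ro.from_quat(s["eef_rot"]) if R0 is None else R0
    return np.r_[R0.inv().apply(np.array(p)-p0)/.2,(R0.inv()*R).as_rotvec()/(np.pi/2)].round(3).tolist()
E
python3 - <<'E'
from h import *
down=lambda az: Ro.from_matrix(np.c_[np.cross([np.cos(az),np.sin(az),0],[0,0,-1]),[np.cos(az),np.sin(az),0],[0,0,-1]])
P=[np.array(r.read_state()["ee_pos"])];Q=[Ro.from_quat(r.read_state()["eef_rot"])]
for p,az in(((.33,.47,.40),55),((.46,.28,.40),38),((.55,.06,.40),20),((.60,-.16,.40),0)):
    R=down(np.radians(az)); print(p,row(p,R,P[-1],Q[-1])); P.append(np.array(p));Q.append(R)
E
```

```text
(0.33, 0.47, 0.4) [-1.002, -0.434, -0.09, -0.0, 0.0, 0.226]
(0.46, 0.28, 0.4) [-1.077, -0.405, 0.0, 0.0, 0.0, 0.189]
(0.55, 0.06, 0.4) [-1.144, -0.323, 0.0, 0.0, 0.0, 0.2]
(0.6, -0.16, 0.4) [-1.119, -0.141, 0.0, 0.0, 0.0, 0.222]
```

{"method": "play_rows", "body": {"motion": [[-0.25, -0.1, -0.03, 0, 0, 0.06, 0], [-0.5, -0.2, -0.06, 0, 0, 0.12, 0], [-0.75, -0.32, -0.09, 0, 0, 0.18, 0], [-1, -0.43, -0.09, 0, 0, 0.226, 0]]}}

```text
time: 2.0
ee_pos: [0.331, 0.4693, 0.3994]
eef_rot: [0.302, 0.953, -0.001, -0.0]
ft_force: [-0.4, 0.9, -0.8]
width: 0.007
```

{"method": "play_rows", "body": {"motion": [[-0.25, -0.1, 0, 0, 0, 0.05, 0], [-0.5, -0.2, 0, 0, 0, 0.1, 0], [-0.75, -0.3, 0, 0, 0, 0.15, 0], [-1, -0.4, 0, 0, 0, 0.19, 0]]}}

```text
time: 2.5
ee_pos: [0.4482, 0.2887, 0.3989]
eef_rot: [0.44, 0.898, -0.001, -0.001]
ft_force: [0.9, 0.6, 0.3]
width: 0.0005
```

{"method": "play_rows", "body": {"motion": [[-0.25, -0.08, 0, 0, 0, 0.05, 0], [-0.5, -0.16, 0, 0, 0, 0.1, 0], [-0.75, -0.25, 0, 0, 0, 0.15, 0], [-1, -0.33, 0, 0, 0, 0.2, 0]]}}

```text
time: 3.0
ee_pos: [0.5184, 0.0904, 0.399]
eef_rot: [0.575, 0.818, -0.001, -0.001]
ft_force: [0.7, -0.5, -0.5]
width: 0.0003
```

{"method": "play_rows", "body": {"motion": [[-0.25, -0.03, 0, 0, 0, 0.05, 0], [-0.5, -0.06, 0, 0, 0, 0.11, 0], [-0.75, -0.1, 0, 0, 0, 0.17, 0], [-1, -0.14, 0, 0, 0, 0.22, 0], [-1, -0.14, 0, 0, 0, 0.22, 0]]}}

```text
time: 3.62
ee_pos: [0.5594, -0.11, 0.3988]
eef_rot: [0.709, 0.705, -0.002, -0.0]
ft_force: [0.4, 1.5, -0.1]
width: 0.0005
```

```bash
python3 - <<'E'
from h import *
s=r.read_state();print(np.round(s["joint_positions"],2),s["ee_pos"])
T=target();R0=Ro.from_quat(s["eef_rot"])
print(row((.672,-.27,.30),T)); print(row((.672,-.30,.22),T))
E
```

```text
[-0.43  0.2   0.67  1.31 -0.12  1.67  0.21] [ 0.55942594 -0.11001071  0.39882626]
[-0.795, 0.569, 0.494, 0.0, 0.612, -0.005]
[-0.945, 0.572, 0.894, 0.0, 0.612, -0.005]
```

{"method": "play_rows", "body": {"motion": [[-0.16, 0.11, 0.1, 0, 0.1, 0, 0], [-0.32, 0.22, 0.2, 0, 0.2, 0, 0], [-0.48, 0.33, 0.3, 0, 0.31, 0, 0], [-0.64, 0.45, 0.4, 0, 0.41, 0, 0], [-0.8, 0.57, 0.49, 0, 0.51, 0, 0]]}}

```text
time: 4.25
ee_pos: [0.6697, -0.252, 0.2988]
eef_rot: [0.657, 0.658, 0.254, -0.267]
ft_force: [2.7, 3.3, -2.4]
width: 0.0005
```

```bash
python3 - <<'E'
from h import *
s=r.read_state();print(np.round(s["joint_positions"],2),s["ee_pos"])
print(row((.672,-.27,.2),target()))
E
```

```text
[ 0.45  0.89  0.35  0.69 -0.9   2.04  0.51] [ 0.66967506 -0.25197773  0.29880747]
[-0.404, 0.02, 0.298, -0.011, 0.131, -0.005]
```

```bash
python3 - <<'E'
from h import *
for d in (40,45): print(row((.672,-.25,.15),target(d)))
E
```

```text
[-0.502, 0.025, 0.549, -0.011, 0.076, -0.005]
[-0.502, 0.025, 0.549, -0.011, 0.02, -0.004]
```

{"method": "play_rows", "body": {"motion": [[-0.12, 0.01, 0.14, -0.01, 0.02, 0, 0], [-0.25, 0.02, 0.28, -0.01, 0.02, 0, 0], [-0.38, 0.02, 0.42, -0.01, 0.02, 0, 0], [-0.5, 0.02, 0.55, -0.01, 0.02, 0, 0], [-0.5, 0.02, 0.55, -0.01, 0.02, 0, 0]]}}

```text
time: 4.88
ee_pos: [0.671, -0.2473, 0.1512]
eef_rot: [0.655, 0.653, 0.268, -0.272]
ft_force: [0.1, 0.7, -0.2]
width: 0.0004
```

```bash
python3 - <<'E'
from h import *
s=r.read_state();print(np.round(s["joint_positions"],2),s["ee_pos"],Ro.from_quat(s["eef_rot"]).as_matrix().round(3).tolist())
for d in (40,45): print(row((.672,-.21,.04),target(d)))
c=eyes.camera("scene");cv2.imwrite("pics/s1.png",c["image"][:,:,::-1])
E
```

```text
[ 0.42  0.95  0.34  0.91 -0.87  1.84  0.7 ] [ 0.67095378 -0.24726663  0.15117884] [[0.005, 1.0, -0.004], [0.709, -0.001, 0.705], [0.705, -0.006, -0.709]]
[-0.26, 0.009, 0.526, -0.002, 0.057, -0.003]
[-0.26, 0.009, 0.526, -0.003, 0.002, -0.003]
```

View pics/s1.png

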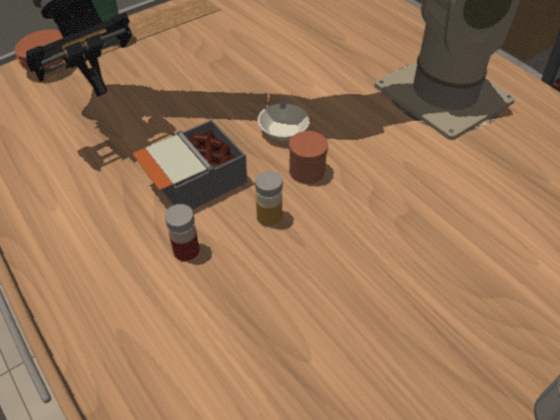

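The picture shows the closed fingertip at (98,92), right of the container, with the gripper body at (80,50). Nothing has been disturbed. I'll lower it beside the lip next.

{"method": "play_rows", "body": {"motion": [[-0.07, 0.01, 0.13, 0, 0.02, 0, 0], [-0.13, 0.01, 0.26, 0, 0.04, 0, 0], [-0.2, 0.01, 0.4, 0, 0.06, 0, 0], [-0.26, 0.01, 0.53, 0, 0.06, 0, 0], [-0.26, 0.01, 0.53, 0, 0.06, 0, 0]]}}

```text
time: 5.55
ee_pos: [0.673, -0.2098, 0.0398]
eef_rot: [0.641, 0.64, 0.298, -0.301]
ft_force: [0.2, 0.2, 0.7]
width: 0.0004
```

```bash
python3 - <<'E'
from h import *
s=r.read_state();print(np.round(s["joint_positions"],2),s["ee_pos"],s["ft_force"],Ro.from_quat(s["eef_rot"]).as_matrix().round(3)[:,2])
print(row((.673,-.175,.027),target(40)));print(row((.673,-.128,.027),target(40)))
E
```

```text
[ 0.42  1.06  0.29  1.   -0.92  1.73  0.8 ] [ 0.67295314 -0.20983889  0.03983254] [0.20850423 0.18258949 0.71858915] [-0.003  0.768 -0.64 ]
[0.062, 0.001, 0.175, -0.002, -0.002, -0.002]
[0.213, 0.001, 0.355, -0.002, -0.002, -0.002]
```

{"method": "play_rows", "body": {"motion": [[0.03, 0, 0.09, 0, 0, 0, 0], [0.06, 0, 0.175, 0, 0, 0, 0], [0.11, 0, 0.235, 0, 0, 0, 0], [0.16, 0, 0.295, 0, 0, 0, 0], [0.21, 0, 0.355, 0, 0, 0, 0]]}}

```text
time: 6.18
ee_pos: [0.6745, -0.1296, 0.0303]
eef_rot: [0.641, 0.641, 0.299, -0.298]
ft_force: [-0.3, 0.2, -0.3]
width: 0.0007
```

```bash
python3 - <<'E'
from h import *
s=r.read_state();print(s["ee_pos"],s["ft_force"])
R0=Ro.from_quat(s["eef_rot"])
print(R0.as_matrix().round(3).tolist())
cs=[eyes.camera(n) for n in("scene","top")]
a,b=[c["image"][:,:,::-1] for c in cs]
cv2.imwrite("pics/s2.png",np.hstack([cv2.resize(a[60:260,60:330],None,fx=1.48,fy=1.48),cv2.resize(b[60:260,290:560],None,fx=1.48,fy=1.48)]))
E
```

```text
[ 0.6744903  -0.12962865  0.03031328] [-0.34258477  0.15090811 -0.32126555]
[[-0.0, 1.0, 0.001], [0.643, -0.001, 0.766], [0.766, 0.001, -0.643]]
```

View pics/s2.png

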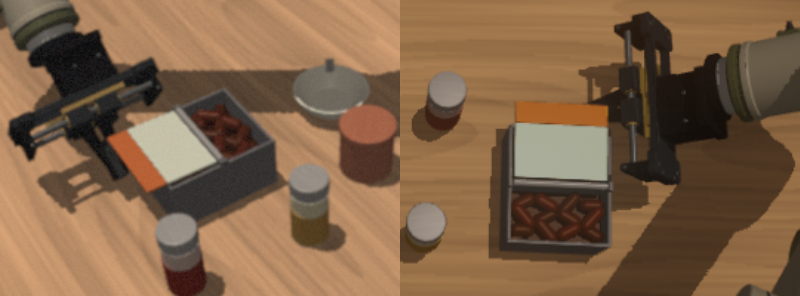

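The fingertip now sits under the lip from the free right side, at about (115,165) in the left crop. The leaf is still flat and untouched, so I'll start lifting slowly along an arc.

{"method": "play_rows", "body": {"motion": [[0.042, 0, -0.035, 0, 0, 0, 0], [0.077, -0.008, -0.064, 0, 0, 0, 0], [0.115, -0.018, -0.096, 0, 0, 0, 0], [0.153, -0.028, -0.129, 0, 0, 0, 0], [0.153, -0.028, -0.129, 0, 0, 0, 0]]}}

```text
time: 6.9
ee_pos: [0.6688, -0.1309, 0.0709]
eef_rot: [0.641, 0.641, 0.299, -0.298]
ft_force: [0.6, -0.6, -0.4]
width: 0.0004
```

```bash
python3 - <<'E'
from h import *
s=r.read_state();print(s["ee_pos"],s["ft_force"])
T=target(40)
for p in ((.662,-.130,.085),(.654,-.128,.096),(.643,-.126,.107),(.6315,-.124,.115),(.618,-.122,.121)): print(row(p,T))
cs=[eyes.camera(n) for n in("scene","top")]
a,b=[c["image"][:,:,::-1] for c in cs]
cv2.imwrite("pics/s3.png",np.hstack([cv2.resize(a[60:260,60:330],None,fx=1.48,fy=1.48),cv2.resize(b[60:260,290:560],None,fx=1.48,fy=1.48)]))
E
```

```text
[ 0.66881582 -0.13094112  0.07091296] [ 0.58284661 -0.56745356 -0.36169962]
[0.057, -0.034, -0.042, 0.001, 0.001, 0.0]
[0.105, -0.074, -0.07, 0.001, 0.001, 0.0]
[0.154, -0.129, -0.097, 0.001, 0.001, 0.0]
[0.191, -0.186, -0.116, 0.001, 0.001, 0.0]
[0.221, -0.254, -0.127, 0.001, 0.001, 0.0]
```

View pics/s3.png

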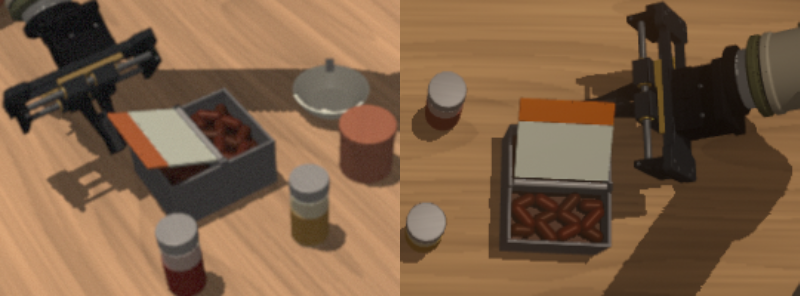

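Both crops show the leaf raised about 20°, resting on the finger, with the container unmoved. I'll continue along the arc.

{"method": "play_rows", "body": {"motion": [[0.057, -0.034, -0.042, 0, 0, 0, 0], [0.105, -0.074, -0.07, 0, 0, 0, 0], [0.154, -0.129, -0.097, 0, 0, 0, 0], [0.191, -0.186, -0.116, 0, 0, 0, 0], [0.191, -0.186, -0.116, 0, 0, 0, 0]]}}

```text
time: 7.62
ee_pos: [0.631, -0.1235, 0.1152]
eef_rot: [0.641, 0.641, 0.299, -0.298]
ft_force: [0.1, -1.1, -0.2]
width: 0.0008
```

```bash
python3 - <<'E'
from h import *
s=r.read_state();print(s["ee_pos"],s["ft_force"],np.round(s["joint_positions"],2))
T=target(40)
for p in ((.618,-.122,.121),(.604,-.120,.125),(.590,-.119,.127),(.578,-.118,.129),(.566,-.118,.131)): print(row(p,T))
cs=[eyes.camera(n) for n in("scene","top")]
a,b=[c["image"][:,:,::-1] for c in cs]
cv2.imwrite("pics/s4.png",np.hstack([cv2.resize(a[60:260,60:330],None,fx=1.48,fy=1.48),cv2.resize(b[60:260,290:560],None,fx=1.48,fy=1.48)]))
E
```

```text
[ 0.63102411 -0.12346051  0.11524715] [ 0.0862666  -1.12777974 -0.18215574] [ 0.31  0.79  0.29  1.32 -0.9   1.66  0.78]
[0.027, -0.065, -0.013, 0.001, 0.0, 0.0]
[0.049, -0.135, -0.018, 0.001, 0.0, 0.0]
[0.059, -0.205, -0.021, 0.001, 0.0, 0.0]
[0.07, -0.265, -0.024, 0.001, 0.0, 0.0]
[0.078, -0.325, -0.03, 0.001, 0.0, 0.0]
```

View pics/s4.png

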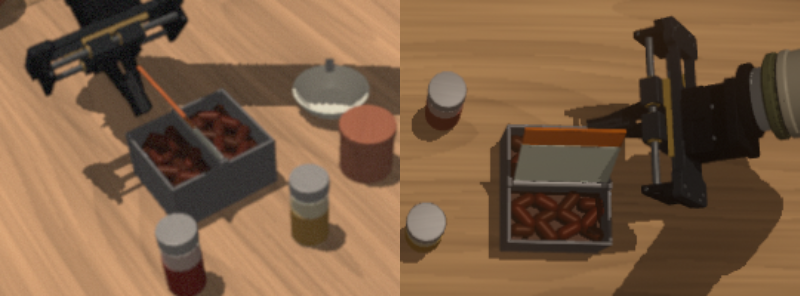

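The leaf is at about 55–60°: edge-on in the scene crop (165,90), with both halves showing. Next I'll push it through upright.

{"method": "play_rows", "body": {"motion": [[0.027, -0.065, -0.013, 0, 0, 0, 0], [0.049, -0.135, -0.018, 0, 0, 0, 0], [0.059, -0.205, -0.021, 0, 0, 0, 0], [0.07, -0.265, -0.024, 0, 0, 0, 0], [0.078, -0.325, -0.03, 0, 0, 0, 0]]}}

```text
time: 8.35
ee_pos: [0.5661, -0.1177, 0.1295]
eef_rot: [0.641, 0.641, 0.299, -0.299]
ft_force: [1.0, -0.2, 0.3]
width: 0.0007
```

```bash
python3 - <<'E'
from h import *
s=r.read_state();print(s["ee_pos"],s["ft_force"],np.round(s["joint_positions"],2))
T=target(40)
for p in ((.557,-.118,.130),(.548,-.118,.127),(.539,-.118,.121),(.530,-.118,.113),(.524,-.118,.104)): print(row(p,T))
cs=[eyes.camera(n) for n in("scene","top")]
a,b=[c["image"][:,:,::-1] for c in cs]
cv2.imwrite("pics/s5.png",np.hstack([cv2.resize(a[60:260,60:330],None,fx=1.48,fy=1.48),cv2.resize(b[60:260,290:560],None,fx=1.48,fy=1.48)]))
E
```

```text
[ 0.56606915 -0.11773464  0.12954759] [ 0.97675261 -0.16840128  0.2529645 ] [ 0.32  0.66  0.31  1.5  -0.86  1.64  0.85]
[0.001, -0.045, -0.002, 0.0, 0.0, 0.0]
[-0.011, -0.09, 0.007, 0.0, 0.0, 0.0]
[-0.034, -0.135, 0.026, 0.0, 0.0, 0.0]
[-0.064, -0.18, 0.052, 0.0, 0.0, 0.0]
[-0.099, -0.21, 0.081, 0.0, 0.0, 0.0]
```

View pics/s5.png

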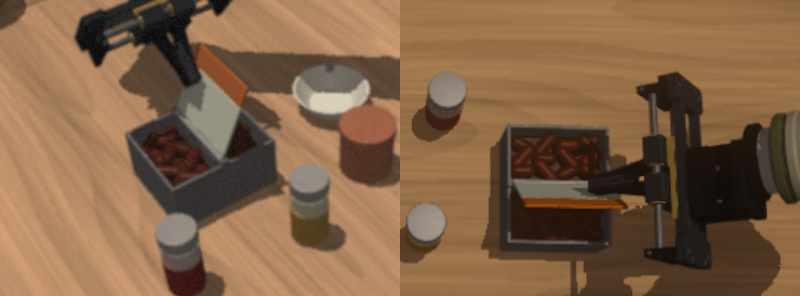

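The leaf is past upright, at about 110°, and leans toward the robot with the finger behind it. I'll continue over and down.

{"method": "play_rows", "body": {"motion": [[0, -0.045, 0, 0, 0, 0, 0], [-0.011, -0.09, 0.007, 0, 0, 0, 0], [-0.034, -0.135, 0.026, 0, 0, 0, 0], [-0.064, -0.18, 0.052, 0, 0, 0, 0], [-0.08, -0.195, 0.066, 0, 0, 0, 0]]}}

```text
time: 9.07
ee_pos: [0.5266, -0.1183, 0.1082]
eef_rot: [0.641, 0.64, 0.299, -0.299]
ft_force: [0.4, 0.6, 0.7]
width: 0.0002
```

```bash
python3 - <<'E'
from h import *
s=r.read_state();print(s["ee_pos"],s["ft_force"])
T=target(40)
for p in ((.523,-.118,.101),(.521,-.118,.095),(.520,-.118,.090),(.520,-.118,.086),(.52,-.118,.083)): print(row(p,T))
cs=[eyes.camera(n) for n in("scene","top")]
a,b=[c["image"][:,:,::-1] for c in cs]
cv2.imwrite("pics/s6.png",np.hstack([cv2.resize(a[60:260,60:330],None,fx=1.48,fy=1.48),cv2.resize(b[60:260,290:560],None,fx=1.48,fy=1.48)]))
E
```

```text
[ 0.52656242 -0.11829961  0.10815053] [0.39541587 0.57090593 0.714349  ]
[-0.026, -0.018, 0.024, 0.0, 0.0, -0.001]
[-0.049, -0.028, 0.043, 0.0, 0.0, -0.001]
[-0.069, -0.033, 0.059, 0.0, 0.0, -0.001]
[-0.084, -0.033, 0.072, 0.0, 0.0, -0.001]
[-0.095, -0.033, 0.082, 0.0, 0.0, -0.001]
```

View pics/s6.png

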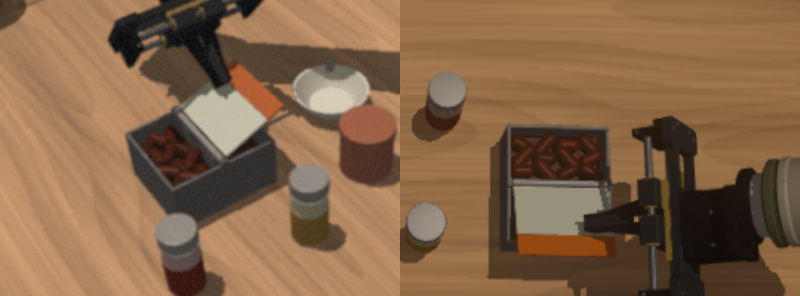

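The leaf is at about 155° with the tip on top of it, and the other objects haven't moved. I'll lower it gently to the stop.

{"method": "play_rows", "body": {"motion": [[-0.026, -0.018, 0.024, 0, 0, 0, 0], [-0.049, -0.028, 0.043, 0, 0, 0, 0], [-0.069, -0.033, 0.059, 0, 0, 0, 0], [-0.08, -0.033, 0.068, 0, 0, 0, 0], [-0.08, -0.033, 0.068, 0, 0, 0, 0]]}}

```text
time: 9.8
ee_pos: [0.5207, -0.1181, 0.0877]
eef_rot: [0.641, 0.641, 0.299, -0.299]
ft_force: [-1.3, 0.3, 0.8]
width: 0.0005
```

{"method": "play_rows", "body": {"motion": [[-0.008, 0, 0.007, 0, 0, 0, 0], [-0.015, 0, 0.013, 0, 0, 0, 0], [-0.015, 0, 0.013, 0, 0, 0, 0]]}}

```text
time: 10.18
ee_pos: [0.5208, -0.1181, 0.0838]
eef_rot: [0.641, 0.641, 0.299, -0.299]
ft_force: [-0.2, 0.1, -0.1]
width: -0.0
```

{"method": "play_rows", "body": {"motion": [[-0.004, 0, 0.003, 0, 0, 0, 0], [-0.008, 0, 0.006, 0, 0, 0, 0], [-0.008, 0, 0.006, 0, 0, 0, 0]]}}

```text
time: 10.55
ee_pos: [0.5209, -0.1182, 0.0821]
eef_rot: [0.641, 0.641, 0.299, -0.299]
ft_force: [-1.4, 0.4, 1.7]
width: 0.0004
```

{"method": "play_rows", "body": {"motion": [[-0.004, 0, 0.003, 0, 0, 0, 0], [-0.004, 0, 0.003, 0, 0, 0, 0]]}}

```text
time: 10.8
ee_pos: [0.5209, -0.1181, 0.0816]
eef_rot: [0.641, 0.641, 0.299, -0.299]
ft_force: [-1.6, -0.6, 5.8]
width: 0.0005
```

```bash
python3 - <<'E'
from h import *
s=r.read_state();print(s["ee_pos"],s["ft_force"])
cs=[eyes.camera(n) for n in("scene","top")]
L=[eyes.landmark_of(c,"lip") for c in cs];S=[eyes.landmark_of(c,"spine") for c in cs]
for q in(L,S):
    print([[(np.round(k["xy"],1),round(k["p"],2)) for k in z[:2]] for z in q])
    if all(q): print(tri(cs,[z[0]["xy"] for z in q]))
E
```

```text
[ 0.52091072 -0.11812168  0.08162153] [-1.60878816 -0.58616061  5.76465194]
[[(array([238.7, 130.2]), 0.87)], [(array([401.4, 241.5]), 0.9)]]
(array([ 0.48174676, -0.09969704,  0.06551703]), [np.float64(0.0005107632089973331), np.float64(0.000510763208997191)])
[[], [(array([401.2, 182.1]), 0.85)]]
```

The force rises to 5.8 N with the tip at leaf-top height, so the leaf is on its stop. I'll move clear: up first, then back.

{"method": "play_rows", "body": {"motion": [[0.04, 0, -0.03, 0, 0, 0, 0], [0.15, 0, -0.13, 0, 0, 0, 0], [0.3, 0, -0.3, 0, 0, 0, 0], [0.3, 0, -0.6, 0, 0, 0, 0], [0.3, 0, -0.9, 0, 0, 0, 0]]}}

```text
time: 11.72
ee_pos: [0.5207, -0.2183, 0.2447]
eef_rot: [0.641, 0.641, 0.299, -0.298]
ft_force: [0.1, -0.7, -0.4]
width: 0.0003
```

{"method": "play_rows", "body": {"motion": [[0, 0, -0.2, 0, 0, 0, 0], [0, 0, -0.3, 0, 0, 0, 0], [0, 0, -0.3, 0, 0, 0, 0], [0, 0, -0.3, 0, 0, 0, 0]]}}

```text
time: 12.22
ee_pos: [0.5208, -0.2626, 0.2807]
eef_rot: [0.641, 0.641, 0.299, -0.299]
ft_force: [-0.4, 0.7, 0.4]
width: 0.0005
```

```bash
python3 - <<'E'
from h import *
s=r.read_state();print(s["ee_pos"],s["ft_force"],abs(s["joint_vel"]).max())
cs=[eyes.camera(n) for n in("scene","top")]
for l in("date_box","spine","lip","shaker_a","tin","dish"):
    L=[eyes.landmark_of(c,l) for c in cs]
    print(l,[[np.round(k["xy"],1).tolist() for k in q[:2]] for q in L], tri(cs,[q[0]["xy"] for q in L])[0].round(3) if all(L) else "")
a,b=[c["image"][:,:,::-1] for c in cs]
cv2.imwrite("pics/s7.png",np.hstack([cv2.resize(a[60:260,60:330],None,fx=1.48,fy=1.48),cv2.resize(b[60:260,290:560],None,fx=1.48,fy=1.48)]))
E
```

```text
[ 0.52080221 -0.26255213  0.28071798] [-0.42733564  0.65320907  0.44033854] 0.0088326880390815
date_box [[[197.1, 178.5]], [[386.1, 189.7]]] [ 0.584 -0.087  0.01 ]
spine [[[196.0, 150.3]], [[399.8, 183.5]]] [ 0.578 -0.096  0.072]
lip [[[242.2, 130.0]], [[399.2, 240.6]]] [ 0.481 -0.093  0.071]
shaker_a [[[266.1, 217.5], [183.5, 248.3]], [[318.3, 137.3], [303.5, 220.8]]] [0.612 0.083 0.11 ]
tin [[[310.1, 170.0], [186.8, 251.4]], [[335.3, 289.1]]] [0.401 0.008 0.001]
dish [[[286.6, 133.3]], [[400.0, 310.3]]] [ 0.365 -0.109 -0.009]
```

View pics/s7.png

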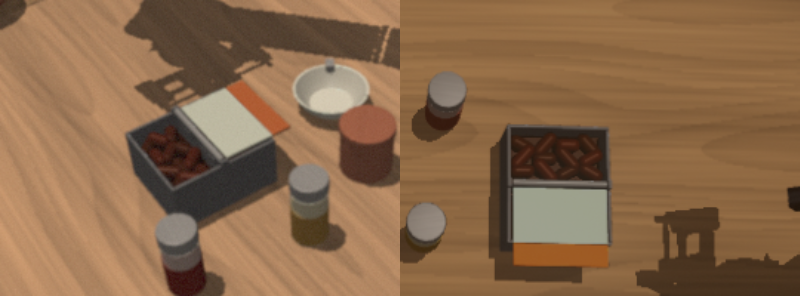

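The leaf lies flat over the near half, with spine z at 0.072 and lip z at 0.071. The first half stands open, nothing else has moved, and the arm is clear, so I'll hand in.

```bash
python3 -c "
from bench import job
print(job.close_job())"
```

```text
the job is handed in; nothing more can be done
None
```

The leaf is flipped: it lies flat over the other half, the first half stands open, and the arm is clear. I handed the job in at about 12 s of the 48 s; no verdict is reported.

I put the closed fingertips under the orange lip from the free right side. They pushed the leaf over in a slow arc past upright and pressed it lightly onto its stop. The highest wrist force I read was 5.8 N upward.

**Last checks:**
- **Leaf:** the spine measures z 0.072 m and the lip 0.071 m, about 97 mm apart, so it is flat to within roughly 0.02 rad.
- **Container:** the networks put it within about 5 mm of where it was, and it looks level and unshifted in the picture.
- **Tin and dish:** the networks put the tin about 7 mm and the dish about 10 mm from the first estimate. Both look unmoved in the picture, so I take this as measuring noise.
- **Robot:** the tip is at z 0.28 m, 0.1 m outside the container, with no contact force beyond noise.

**Disagreements:**
- The last automatic position for shaker_a was wrong: the two cameras matched different shakers, giving a height of 0.11 m. I judged both shakers unmoved from the picture and their pixel positions, which are within about 4 px.
- One lip estimate, taken while the finger still rested on the leaf, read z 0.066 m. With the arm clear it read 0.071 m.

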